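# Slide the locked board carriage to its end stop

## Robot

A 6-joint arm with a two-finger parallel gripper is mounted at the origin on the work surface. World frame = base frame: x ahead of the robot, y to its left, z up, the work surface at z = 0. Lengths are in m, angles in rad, forces in N, time in s.
With the tool pointing down it reaches from about 0.3 to 0.775 m from the base axis. Payload 14.6 kg.
Tool frame: the origin (TCP) lies between the finger pads; the fingertips stand 22 mm ahead of it and the grasp point (between the pads) lies 3 mm ahead of it; z points along the fingers, y is the direction in which the jaws open and shut (so a half turn about z gives the same grasp; the last joint's range is limited). The gripper opens to 85 mm and grips with 20 to 120 N. Pads are 22 mm wide; open, the fingers measure 114 mm over their backs; the gripper's body (76 mm by 85 mm) begins 54 mm behind the grasp point. The pads swing forward as they close: fully open they stand 13 mm farther back than shut.
Start: joints at [-1.396, 0.3, 1.521, -0, 1.321, -0.067], TCP at [0.132, -0.534, 0.253] pointing down, gripper open.
Joint ranges: [-3.03, 3.03], [-0.79, 2.21], [0.23, 2.52], [-1.04, 4.18], [0, 3.07], [-2.55, 2.55]. Speed limits (rad/s): [2.22, 2.22, 2.57, 3.14, 3.14, 3.14].

## Interface

Orientations are given as a unit quaternion [x, y, z, w].
In Python, from plant import sense, capture, ticket gives the robot as it stands.
- The arm moves only by the shell command python3 -m creep 'ROWS' [FORCE]. ROWS is JSON, a list of rows, each an object with "translation": the shift along the world's x, y, z in m, a list of three; "turn": the turn about the world's z in degrees; "claw": the opening, from 0 (shut) to 1 (fully open). A call has 1 to 5 rows; each row shifts and turns the pose as measured when the row begins; what a row does not reach is not made up. A row lasts 1/10 s, in which the tool goes at most 50 mm and 8.59 degrees, less where a joint would pass 70% of its speed; a pose out of reach is approached as far as the arm can. A call is refused whole if a number of a shift passes 0.05 or a number of a turn 8.59, either way. A call with a gripper value outside its range is refused whole. The fingers move at their own pace and stop on an object; FORCE is the grip in N (left out, the last holds). Time passes only in rows, so rows that do not move let the fingers close. It gives the time, the measured TCP pose, the force and the opening at its end, in the units of the state.
- sense(): the state, without advancing time (a new reading comes with each control period).
- capture(name): name is "side" or "top"; returns a dict with "frame" (384x512x3 uint8, blue, green, red), "fx", "fy", "cx", "cy" (pixels), "D" ([k1, k2, p1, p2, k3] as OpenCV has them; the pictures are not rectified), "rvec" (rotation vector, rad) and "tvec" (3), from world to camera coordinates, as OpenCV has them. Camera axes: x right, y down, z forward; pixel columns grow to the right and rows downward; lengths in m; the calibration is good to about 2 mm. A picture is of the moment at which its call begins. There is no depth.
- ticket.hand_in(): hands the job in, once; it reports no verdict.
The state is a dict: "t": time; "joints": joint angles; "qd": joint speeds; "joint_torque": joint torques, N m; "eef_pos": TCP position; "ee_rot": TCP orientation; "wrist_force": force on the tool from outside, world axes, zero at the start; "wrist_torque": the same for the moment, N m; "gripper_width": finger opening in m.
Only numpy, scipy, OpenCV 4.12 (cv2) and the standard library are available. Lean on these libraries where they do the work, as an engineer would, in place of code of your own. Each camera call takes 0.05 s, during which the arm holds its last target.

## Task

Press the red lock button on the blue circuit-board carriage with your fingertips and, keeping it pressed whenever the carriage moves, slide the carriage along its rail until it rests against the yellow end stop; then let the button come up so that the carriage is locked there, and move clear. Do not use force against the lock (it takes only a light push when free), do not touch the green board, and leave the other things on the bench where they are.

Things in the scene. Friction and masses are not known exactly. Their poses are not given: they have to be found in the camera images.
- rail: aluminium slide rail screwed down on the mat, 450 mm long along its x axis, 80 mm wide, top 32 mm above the table; origin: centre of its underside, on the table. Its +x axis points along the slide towards the yellow end stop, its z up
- carriage (a joint): position of the blue carriage along the rail in m; grows towards the end stop. The carriage is 180 mm long and 90 mm wide, its deck 50 mm above the table. With the lock free it slides against about 1 N of friction; with the lock on it has 2 mm of play and goes no further. It stays where it is left
- lock_button (a joint): press of the red lock button in m: 0 up (locked), 0.008 fully down. Spring: starts to move at about 3.5 N, fully down at about 6.5 N; it comes up by itself when let go. The lock is free while the button is down by 5 mm or more. If let go on the way it catches in the rack in the rail's slot (a tooth every 14 mm); against the end stop, and only within 2 mm of it, it comes fully up and locks the carriage home
- button_top (a point): centre of the top face of the red round button (40 mm across, flat, level), 68 mm above the table when up and 60 mm when fully down. It sits in a fixed black collar (62 mm across, top 58 mm above the table) on the rear part of the carriage and rides with it; 90 mm ahead of it along the slide lies the middle of the board. A fingertip pressing on it grips well enough by friction to take the unlocked carriage along
- carriage_nose (a point): middle of the carriage's front face, 145 mm ahead of the button's centre along the rail's x, 42 mm above the table
- stop_face (a point): middle of the face of the yellow end stop that the carriage's front face meets, 42 mm above the table; its x axis is the rail's x. The stop is a block fixed across the rail, 86 mm wide, 32 mm long, 82 mm high with its black knob
- board: green circuit board, 75 x 66 mm, fixed between two aluminium jaws on the front part of the carriage, its underside 59 mm above the table, its parts up to 70 mm; origin: centre of its underside; it begins 56 mm ahead of the button's centre
- meter: yellow hand multimeter lying flat, 150 x 78 x 36 mm; origin: centre of its underside
- spool: blue solder spool standing on its flange, 52 mm across, 40 mm high; origin: centre of its underside
- pump: black and yellow desoldering pump lying down, 200 mm long along its x, 20 mm thick; origin: under its middle
- parts_tray: grey divided parts tray, 100 x 140 x 28 mm; origin: centre of its underside
- driver: orange-handled screwdriver lying along its x; origin on its underside
- flux: amber flux bottle, 36 mm across, 75 mm high; origin: centre of its underside
- cup: white mug, 72 mm across, 85 mm high; origin: centre of its underside

How it is judged:
By the outcome, as a careful person would: the job done as asked, in the order asked, and still so for the second after the job is handed in, with the robot touching nothing.
It also fails if it takes over 40 s, if anything falls off the work surface, if the arm or the gripper's body presses on something with over 40 N, if the wrist force passes 120 N, or if a joint passes its speed limit or range.

## Working session

There is one attempt and no reset: what is moved stays moved. The work goes in short steps, Python scripts to look and compute and a shell command to move; the robot and the scene stay as the last step left them, time stands still between calls to the robot, and variables do not carry over. Pictures are saved under pics/ and viewed, and the job is handed in when it is done.

```bash
mkdir -p pics; ls; python3 - <<'E'
from plant import sense,capture
import cv2
s=sense();print(s)
for n in("top","side"):
    c=capture(n);cv2.imwrite(f"pics/{n}0.png",c["frame"]);print({k:v for k,v in c.items() if k!="frame"})
E
```

```text
pics
{'t': 0.0, 'joints': array([-1.39555726e+00,  3.00507521e-01,  1.52160841e+00,  1.05181178e-05,
        1.32071005e+00, -6.66061009e-02]), 'qd': array([-3.97600573e-04,  8.17421823e-05, -1.51947564e-03,  2.15787542e-03,
       -1.22580216e-03,  2.09581308e-04]), 'joint_torque': array([-2.37955639e-03, -5.43506598e+01, -3.61794126e+01, -1.13306019e-04,
        4.05049228e-03, -1.23339103e-05]), 'eef_pos': array([ 0.13167982, -0.53377863,  0.25268976]), 'ee_rot': array([ 9.92697738e-01,  1.20626786e-01, -2.83912520e-05, -6.16028181e-04]), 'wrist_force': array([-0.84362455, -0.17925499,  0.54744332]), 'wrist_torque': array([-0.03885268,  0.00632173, -0.01755593]), 'gripper_width': 0.08521463004158962}
{'fx': 378.69060070734673, 'fy': 378.69060070734673, 'cx': 247.77425052472773, 'cy': 196.5378836845757, 'D': array([-0.00741252,  0.        ,  0.        ,  0.        ,  0.        ]), 'rvec': array([ 2.15262587, -2.12508373,  0.19974477]), 'tvec': array([-0.00893465,  0.63067138,  1.16284226])}
{'fx': 459.3464335361009, 'fy': 459.3464335361009, 'cx': 250.8574683859649, 'cy': 184.77271373136762, 'D': array([0.06366406, 0.        , 0.        , 0.        , 0.        ]), 'rvec': array([ 0.9184966 , -2.49427336,  1.08978082]), 'tvec': array([0.47441105, 0.32581804, 0.91607004])}
```

View pics/top0.png

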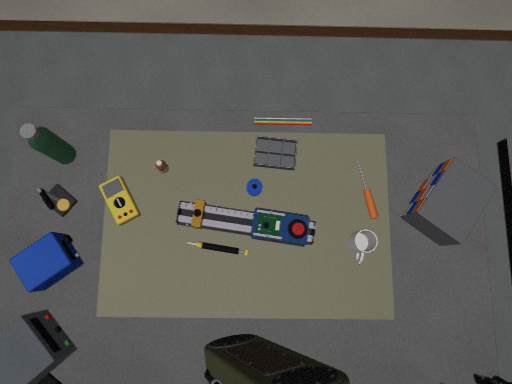

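View pics/side0.png

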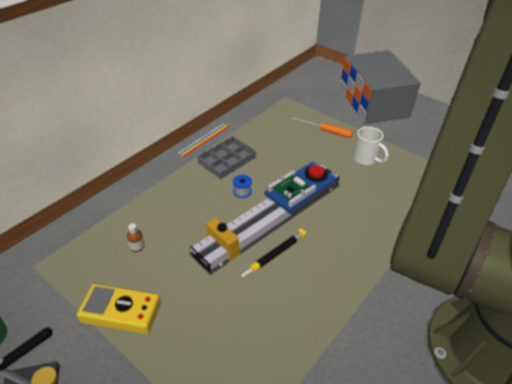

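The top view shows the red button near (298,229), the board near (268,224) and the yellow stop near (198,213). The side view shows the button near (317,172) and the stop near (222,238). Next I measure these.

```bash
cat > h.py <<'E'
import cv2,numpy as np
from plant import sense,capture
def ray(c,uv):
    K=np.array([[c["fx"],0,c["cx"]],[0,c["fy"],c["cy"]],[0,0,1]])
    p=cv2.undistortPoints(np.array([[uv]],float),K,c["D"])[0,0]
    R=cv2.Rodrigues(c["rvec"])[0]
    return -R.T@c["tvec"], R.T@np.array([p[0],p[1],1])
def onz(c,uv,z):
    o,d=ray(c,uv); return o+d*(z-o[2])/d[2]
def tri(a,ua,b,ub):
    o1,d1=ray(a,ua);o2,d2=ray(b,ub)
    s=np.linalg.lstsq(np.c_[d1,-d2],o2-o1,rcond=None)[0]
    p,q=o1+s[0]*d1,o2+s[1]*d2
    return (p+q)/2,np.linalg.norm(p-q)
def proj(c,p):
    K=np.array([[c["fx"],0,c["cx"]],[0,c["fy"],c["cy"]],[0,0,1]])
    return cv2.projectPoints(np.array([p],float),c["rvec"],c["tvec"],K,c["D"])[0][0,0]
def blobs(c,lo,hi,box,minA=15):
    h=cv2.cvtColor(c["frame"],cv2.COLOR_BGR2HSV)
    m=cv2.inRange(h,lo,hi); k=np.zeros_like(m);x0,y0,x1,y1=box;k[y0:y1,x0:x1]=m[y0:y1,x0:x1]
    n,l,st,ce=cv2.connectedComponentsWithStats(k)
    return [(st[i].tolist(),ce[i].round(2).tolist()) for i in range(1,n) if st[i,4]>=minA],k
E
python3 - <<'E'
from h import *
t=capture("top");s=capture("side")
for c,name,bx in((t,"top",(180,180,330,260)),(s,"side",(190,150,345,275))):
    for col,lo,hi in(("red",(0,150,90),(6,255,255)),("red2",(170,150,60),(180,255,255)),("yel",(14,120,80),(30,255,255)),("blue",(100,120,40),(125,255,255)),("green",(55,80,30),(90,255,255))):
        b,_=blobs(c,lo,hi,bx);print(name,col,b)
    x0,y0,x1,y1=bx
    im=c["frame"][y0-5:y1+10,x0-10:x1+10];cv2.imwrite(f"pics/{name}z.png",cv2.resize(im,None,fx=4,fy=4,interpolation=cv2.INTER_CUBIC))
E
```

```text
top red [([292, 223, 13, 12, 125], [297.77, 228.38])]
top red2 []
top yel [([191, 200, 14, 29, 233], [197.88, 214.01]), ([196, 242, 7, 6, 33], [198.91, 244.52]), ([244, 250, 5, 6, 21], [245.9, 252.48])]
top blue [([247, 180, 15, 16, 194], [253.93, 187.3]), ([250, 209, 60, 36, 607], [284.98, 228.0])]
top green [([256, 212, 26, 24, 370], [267.55, 223.61])]
side red [([309, 166, 16, 12, 143], [316.24, 171.43])]
side red2 []
side yel [([206, 218, 34, 43, 672], [223.59, 237.93]), ([298, 228, 9, 11, 55], [302.29, 232.29]), ([249, 261, 12, 12, 81], [255.11, 266.04])]
side blue [([266, 163, 71, 49, 678], [301.8, 188.36]), ([233, 175, 19, 14, 211], [241.98, 181.33]), ([233, 189, 19, 9, 44], [242.18, 194.18])]
side green [([273, 176, 36, 24, 287], [289.2, 187.24])]
```

View pics/topz.png

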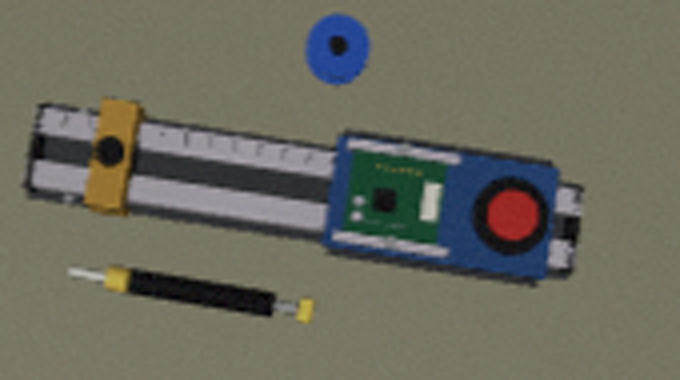

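View pics/sidez.png

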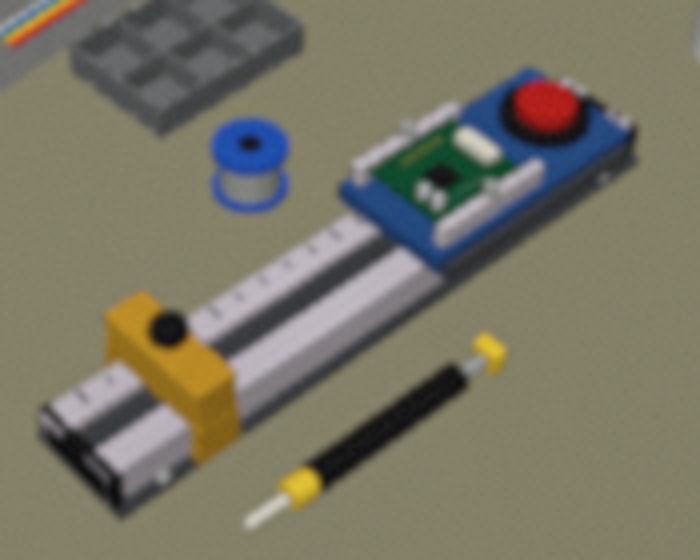

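The crops show the rail running from the button at about (513,215) in the top crop to the stop at about (112,155), and nothing lies along the slide. I'll work out positions and direction.

```bash
python3 - <<'E'
from h import *
np.set_printoptions(precision=4,suppress=True)
t=capture("top");s=capture("side")
ut,us=(297.77+.0,228.38),(316.24,171.43)
print("btn tri",tri(t,ut,s,us),onz(t,ut,.068),onz(s,us,.068))
Z=lambda x,y:(170+(x+.5)/4-.5,175+(y+.5)/4-.5)
S=lambda x,y:(180+(x+.5)/4-.5,145+(y+.5)/4-.5)
P=lambda n,uv,z,c=t:print(n,onz(c,uv,z)) 
a=[onz(t,Z(*q),.032)[:2] for q in((40,103),(28,195),(582,185),(567,275))]
print("rail corners",a); d=(a[0]+a[1]-a[2]-a[3])/2;print("len",np.linalg.norm(d),"w",np.linalg.norm(a[0]-a[1]),"ang",np.degrees(np.arctan2(d[1],d[0])))
k=[onz(t,Z(*q),.05)[:2] for q in((347,134),(327,248),(557,165),(547,278))]
print("carr",k);d2=(k[0]+k[1]-k[2]-k[3])/2;print(np.linalg.norm(d2),np.degrees(np.arctan2(d2[1],d2[0])))
print("board",onz(t,(267.55,223.61),.061), onz(s,(289.2,187.24),.061))
b=onz(t,ut,.068);g=onz(t,(267.55,223.61),.061);d3=(g-b)[:2];print("btn-board",np.linalg.norm(d3),np.degrees(np.arctan2(d3[1],d3[0])))
# stop: knob and top of block
print("stop knob",tri(t,Z(110,151),s,S(169,329)))
# yellow block top face edges toward carriage
for z in(.05,.06,.07): print(z,onz(t,Z(143,106),z),onz(t,Z(127,213),z), onz(s,S(240,378),z),onz(s,S(145,292),z))
E
```

```text
btn tri (array([ 0.5305, -0.1599,  0.0582]), np.float64(0.0010169620901806383)) [ 0.5292 -0.1587  0.068 ] [ 0.5254 -0.1497  0.068 ]
rail corners [array([0.6187, 0.2208]), array([0.5435, 0.2273]), array([ 0.5575, -0.2208]), array([ 0.4847, -0.2073])]
len 0.4421638697646591 w 0.0755086078992205 ang 82.20367980594831
carr [array([ 0.5941, -0.0289]), array([ 0.5028, -0.0138]), array([ 0.5713, -0.1975]), array([ 0.4813, -0.1881])]
0.17287674337003564 82.6449759505697
board [ 0.5437 -0.0642  0.061 ] [ 0.5469 -0.0616  0.061 ]
btn-board 0.09560055412119518 81.28906712781146
stop knob (array([0.5748, 0.1575, 0.0764]), np.float64(0.0008770254374172323))
0.05 [0.6145 0.1352 0.05  ] [0.5284 0.1452 0.05  ] [0.5356 0.142  0.05  ] [0.623  0.1286 0.05  ]
0.06 [0.613  0.1342 0.06  ] [0.5276 0.1441 0.06  ] [0.5299 0.1483 0.06  ] [0.6163 0.1351 0.06  ]
0.07 [0.6114 0.1332 0.07  ] [0.5267 0.1431 0.07  ] [0.5243 0.1546 0.07  ] [0.6095 0.1416 0.07  ]
```

```bash
python3 -m creep '[{"translation":[0.035,0.033,0],"turn":0,"claw":0},{"translation":[0.035,0.033,0],"turn":0,"claw":0},{"translation":[0.035,0.033,0],"turn":0,"claw":0},{"translation":[0.035,0.033,0],"turn":0,"claw":0},{"translation":[0.035,0.033,0],"turn":0,"claw":0}]' 40
python3 -m creep '[{"translation":[0.035,0.033,0],"turn":0,"claw":0},{"translation":[0.035,0.033,0],"turn":0,"claw":0},{"translation":[0.035,0.033,0],"turn":0,"claw":0},{"translation":[0.035,0.033,0],"turn":0,"claw":0},{"translation":[0,0,0],"turn":0,"claw":0}]'
```

```text
t: 0.8
eef_pos: [0.3076, -0.3655, 0.2521]
ee_rot: [0.993, 0.116, -0.0, -0.0]
wrist_force: [0.8, -0.4, -0.8]
gripper_width: 0.0121
t: 1.3
eef_pos: [0.4548, -0.2233, 0.2528]
ee_rot: [0.993, 0.118, 0.001, 0.0]
wrist_force: [-0.5, -1.6, -0.4]
gripper_width: -0.0001
```

```bash
python3 -m creep '[{"translation":[0.034,0.030,0],"turn":0,"claw":0},{"translation":[0.034,0.030,-0.01],"turn":0,"claw":0},{"translation":[0.006,0.006,-0.045],"turn":0,"claw":0},{"translation":[0,0,-0.045],"turn":0,"claw":0},{"translation":[0,0,0],"turn":0,"claw":0}]'
python3 - <<'E'
from h import *
for n in("top","side"):
    c=capture(n)
    p=sense()["eef_pos"];q=proj(c,p-[0,0,.022]);print(n,p,q)
    x,y=int(q[0]),int(q[1]);cv2.imwrite(f"pics/{n}1.png",cv2.resize(c["frame"][max(y-70,0):y+70,x-90:x+90],None,fx=4,fy=4,interpolation=cv2.INTER_CUBIC))
E
```

```text
t: 1.8
eef_pos: [0.5313, -0.1548, 0.1511]
ee_rot: [0.993, 0.119, 0.002, 0.001]
wrist_force: [-0.7, -0.1, 0.6]
gripper_width: -0.0
top [ 0.53246034 -0.15542799  0.15445394] [299.83774596 225.36790066]
side [ 0.53333212 -0.15602301  0.15681662] [317.83730366 148.93488951]
```

View pics/top1.png

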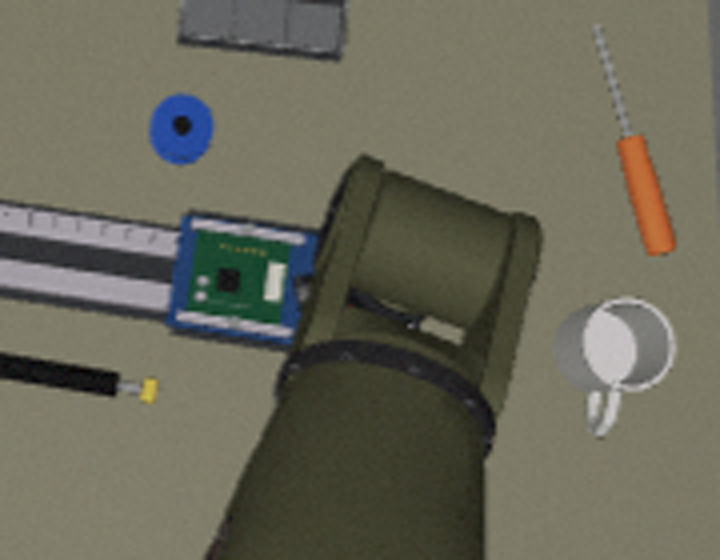

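View pics/side1.png

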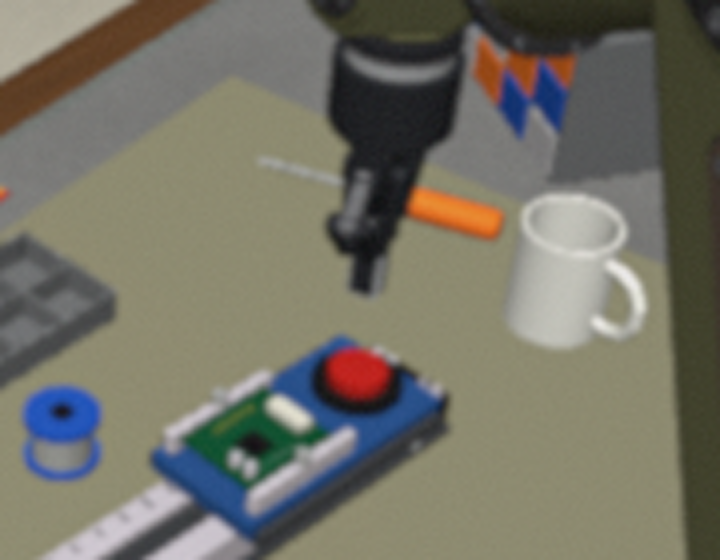

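The side crop shows the shut fingertips at about (367,293), straight above the button at about (358,375). The tip's projection matches to about 2 px. Now I'll go down.

```bash
python3 -m creep '[{"translation":[-0.004,-0.001,-0.03],"turn":0,"claw":0},{"translation":[0,0,-0.026],"turn":0,"claw":0},{"translation":[0,0,0],"turn":0,"claw":0}]'
python3 -m creep '[{"translation":[0,0,-0.004],"turn":0,"claw":0},{"translation":[0,0,0],"turn":0,"claw":0}]'
```

```text
t: 2.2
eef_pos: [0.5321, -0.1602, 0.1087]
ee_rot: [0.993, 0.118, 0.011, 0.006]
wrist_force: [-0.1, 0.2, 0.3]
gripper_width: 0.0001
t: 2.4
eef_pos: [0.5337, -0.1616, 0.1095]
ee_rot: [0.993, 0.117, 0.014, 0.007]
wrist_force: [0.1, 0.1, -0.3]
gripper_width: 0.0
```

```bash
python3 -m creep '[{"translation":[-0.002,0.001,-0.008],"turn":0,"claw":0},{"translation":[-0.002,0.001,-0.006],"turn":0,"claw":0}]'; python3 -m creep '[{"translation":[0,0,-0.004],"turn":0,"claw":0}]'
python3 - <<'E'
from plant import sense
s=sense();print(s['t'],s['eef_pos'],s['ee_rot'],s['wrist_force'])
E
```

```text
t: 2.6
eef_pos: [0.5309, -0.1603, 0.0982]
ee_rot: [0.993, 0.117, 0.016, 0.009]
wrist_force: [0.4, 0.3, 0.2]
gripper_width: -0.0006
t: 2.7
eef_pos: [0.5307, -0.1602, 0.094]
ee_rot: [0.993, 0.117, 0.016, 0.009]
wrist_force: [0.6, 0.2, -0.0]
gripper_width: 0.0001
2.7 [ 0.53072878 -0.1601681   0.09404742] [0.9929738  0.11687827 0.01636148 0.00864872] [ 0.58007399  0.23252373 -0.0198024 ]
```

```bash
python3 -m creep '[{"translation":[-0.001,0.001,-0.003],"turn":0,"claw":0}]';python3 -m creep '[{"translation":[0,0.0,-0.003],"turn":0,"claw":0}]';python3 -m creep '[{"translation":[0,0,-0.003],"turn":0,"claw":0}]'
```

```text
t: 2.8
eef_pos: [0.5297, -0.1591, 0.0907]
ee_rot: [0.993, 0.117, 0.016, 0.009]
wrist_force: [-0.1, 0.3, 0.1]
gripper_width: -0.0002
t: 2.9
eef_pos: [0.5297, -0.159, 0.0876]
ee_rot: [0.993, 0.117, 0.016, 0.009]
wrist_force: [-0.6, -0.1, 4.1]
gripper_width: 0.0004
t: 3.0
eef_pos: [0.5297, -0.1591, 0.0846]
ee_rot: [0.993, 0.117, 0.016, 0.009]
wrist_force: [-1.7, 0.6, 4.4]
gripper_width: -0.0
```

```bash
python3 -m creep '[{"translation":[0,0,-0.002],"turn":0,"claw":0}]';python3 -m creep '[{"translation":[0,0.0,-0.001],"turn":0,"claw":0}]';python3 -m creep '[{"translation":[0,0,-0.0005],"turn":0,"claw":0}]'
```

```text
t: 3.1
eef_pos: [0.5297, -0.1591, 0.0826]
ee_rot: [0.993, 0.117, 0.016, 0.009]
wrist_force: [-2.3, 0.2, 6.8]
gripper_width: -0.0001
t: 3.2
eef_pos: [0.5299, -0.1591, 0.082]
ee_rot: [0.993, 0.117, 0.017, 0.009]
wrist_force: [-5.8, 2.0, 17.9]
gripper_width: 0.0
t: 3.3
eef_pos: [0.5299, -0.1591, 0.082]
ee_rot: [0.993, 0.117, 0.017, 0.009]
wrist_force: [-6.7, 1.4, 14.2]
gripper_width: 0.0001
```

```bash
python3 -m creep '[{"translation":[0.0007,0.005,-0.0004],"turn":0,"claw":0}]';python3 -m creep '[{"translation":[0.0007,0.005,-0.0004],"turn":0,"claw":0}]'
```

```text
t: 3.4
eef_pos: [0.5305, -0.1546, 0.0821]
ee_rot: [0.993, 0.117, 0.016, 0.009]
wrist_force: [-5.4, 0.1, 7.5]
gripper_width: -0.0
t: 3.5
eef_pos: [0.5312, -0.1497, 0.0821]
ee_rot: [0.993, 0.117, 0.016, 0.009]
wrist_force: [-4.6, 0.0, 8.0]
gripper_width: 0.0001
```

```bash
python3 -m creep '[{"translation":[0.0007,0.005,-0.0006],"turn":0,"claw":0},{"translation":[0.0007,0.005,-0.0006],"turn":0,"claw":0}]'
python3 - <<'E'
from h import *
for n,bx in (("top",(240,195,330,260)),("side",(255,140,345,225))):
    c=capture(n);b,_=blobs(c,(55,80,30),(90,255,255),bx);print(n,b)
    for q in b: print(onz(c,q[1],.061))
    x0,y0,x1,y1=bx;cv2.imwrite(f"pics/{n}2.png",cv2.resize(c["frame"][y0:y1,x0:x1],None,fx=6,fy=6,interpolation=cv2.INTER_CUBIC))
s=sense();print(s['t'],s['eef_pos'],s['wrist_force'])
E
```

```text
t: 3.7
eef_pos: [0.5326, -0.1398, 0.082]
ee_rot: [0.993, 0.117, 0.016, 0.01]
wrist_force: [-6.3, -1.2, 12.0]
gripper_width: -0.0001
top [([250, 212, 26, 23, 372], [261.67, 222.6])]
[ 0.54661128 -0.04558276  0.061     ]
side [([268, 179, 35, 25, 281], [283.82, 190.89])]
[ 0.54911999 -0.04204967  0.061     ]
3.8 [ 0.53270248 -0.1393869   0.08207685] [-5.70592653  2.3526379  11.89857215]
```

View pics/side2.png

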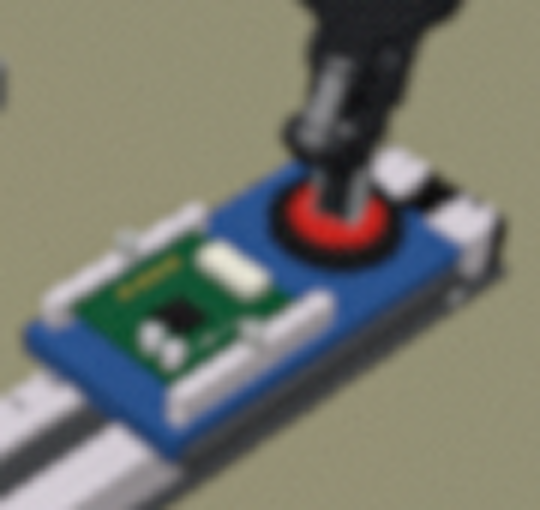

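The fingertips sit on the pressed red button (crop about (340,215)). The board moved about 19 mm, the same as the TCP, so there is no slip and the lock is free. I'll keep sliding.

```bash
python3 -m creep '[{"translation":[0.0011,0.008,-0.0006],"turn":0,"claw":0},{"translation":[0.0011,0.008,-0.0006],"turn":0,"claw":0},{"translation":[0.0011,0.008,-0.0006],"turn":0,"claw":0}]';python3 -m creep '[{"translation":[0.0011,0.008,-0.0006],"turn":0,"claw":0},{"translation":[0.0011,0.008,-0.0006],"turn":0,"claw":0},{"translation":[0.0011,0.008,-0.0006],"turn":0,"claw":0}]'
```

```text
t: 4.1
eef_pos: [0.5361, -0.1159, 0.0821]
ee_rot: [0.993, 0.117, 0.016, 0.01]
wrist_force: [-5.9, -0.7, 12.0]
gripper_width: 0.0001
t: 4.4
eef_pos: [0.5395, -0.0915, 0.0821]
ee_rot: [0.993, 0.117, 0.016, 0.011]
wrist_force: [-5.5, -0.2, 11.6]
gripper_width: 0.0002
```

```bash
python3 -m creep '[{"translation":[0.0011,0.008,-0.0006],"turn":0,"claw":0},{"translation":[0.0011,0.008,-0.0006],"turn":0,"claw":0},{"translation":[0.0011,0.008,-0.0006],"turn":0,"claw":0}]';python3 -m creep '[{"translation":[0.0011,0.008,-0.0006],"turn":0,"claw":0},{"translation":[0.0011,0.008,-0.0006],"turn":0,"claw":0},{"translation":[0.0011,0.008,-0.0006],"turn":0,"claw":0}]'
python3 - <<'E'
from h import *
for n,bx in (("top",(190,190,310,260)),("side",(190,140,345,275))):
    c=capture(n);b,_=blobs(c,(55,80,30),(90,255,255),bx);print(n,b)
    for q in b: print(onz(c,q[1],.061))
    x0,y0,x1,y1=bx;cv2.imwrite(f"pics/{n}3.png",cv2.resize(c["frame"][y0:y1,x0:x1],None,fx=4,fy=4,interpolation=cv2.INTER_CUBIC))
s=sense();print(s['t'],s['eef_pos'],s['wrist_force'])
E
```

```text
t: 4.7
eef_pos: [0.5429, -0.067, 0.0821]
ee_rot: [0.993, 0.117, 0.016, 0.011]
wrist_force: [-6.9, -0.6, 11.8]
gripper_width: 0.0002
t: 5.0
eef_pos: [0.5464, -0.0424, 0.082]
ee_rot: [0.993, 0.117, 0.017, 0.012]
wrist_force: [-4.9, -0.6, 12.7]
gripper_width: 0.0
top [([219, 207, 22, 23, 336], [229.75, 217.88])]
[0.56025154 0.05549436 0.061     ]
side [([238, 197, 37, 26, 336], [254.68, 209.49])]
[0.56308635 0.05550894 0.061     ]
5.1 [ 0.54654301 -0.04173481  0.08207881] [-4.87697077  1.08719188 12.10460429]
```

View pics/side3.png

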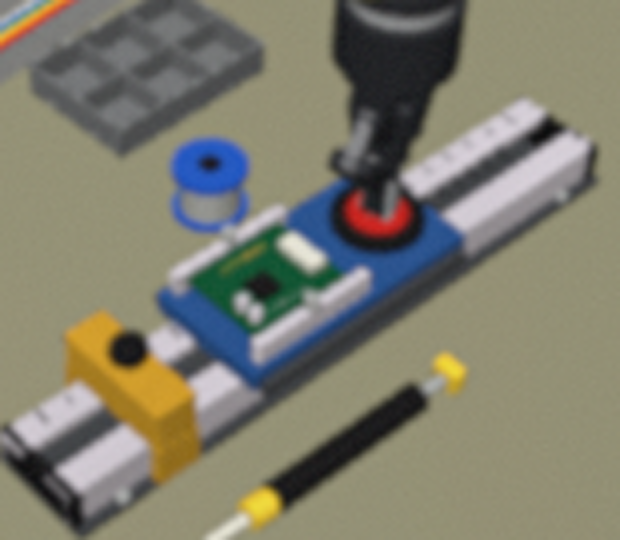

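View pics/top3.png

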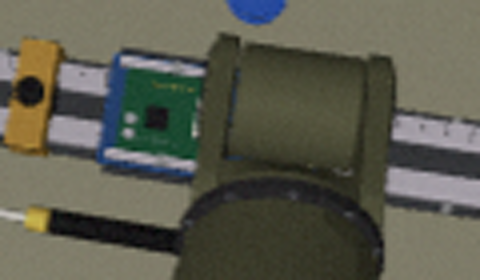

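The carriage is following, with about 40 mm left to the stop (top crop: nose x≈112, stop edge x≈57). Three more steps, then small ones.

```bash
python3 -m creep '[{"translation":[0.0011,0.008,-0.0006],"turn":0,"claw":0},{"translation":[0.0011,0.008,-0.0006],"turn":0,"claw":0},{"translation":[0.0011,0.008,-0.0006],"turn":0,"claw":0}]';python3 -m creep '[{"translation":[0.0006,0.004,-0.0006],"turn":0,"claw":0}]'
python3 - <<'E'
from h import *
for n,bx in (("top",(190,190,310,260)),("side",(190,190,290,275))):
    c=capture(n);b,_=blobs(c,(55,80,30),(90,255,255),bx);print(n,b)
    for q in b: print(onz(c,q[1],.061))
    x0,y0,x1,y1=bx;cv2.imwrite(f"pics/{n}4.png",cv2.resize(c["frame"][y0:y1,x0:x1],None,fx=6,fy=6,interpolation=cv2.INTER_CUBIC))
s=sense();print(s['t'],s['eef_pos'],s['wrist_force'])
E
```

```text
t: 5.4
eef_pos: [0.55, -0.0177, 0.0821]
ee_rot: [0.993, 0.117, 0.017, 0.012]
wrist_force: [-5.9, -1.2, 12.4]
gripper_width: -0.0003
t: 5.5
eef_pos: [0.5507, -0.0132, 0.0821]
ee_rot: [0.993, 0.117, 0.017, 0.012]
wrist_force: [-6.7, -0.6, 11.9]
gripper_width: 0.0002
top [([210, 206, 19, 22, 301], [219.48, 216.46])]
[0.56432943 0.08804182 0.061     ]
side [([229, 202, 38, 28, 353], [245.81, 215.14])]
[0.56714243 0.08357174 0.061     ]
5.6 [ 0.55068077 -0.01304737  0.08206712] [-5.20309956  1.8441832  11.82376859]
```

View pics/top4.png

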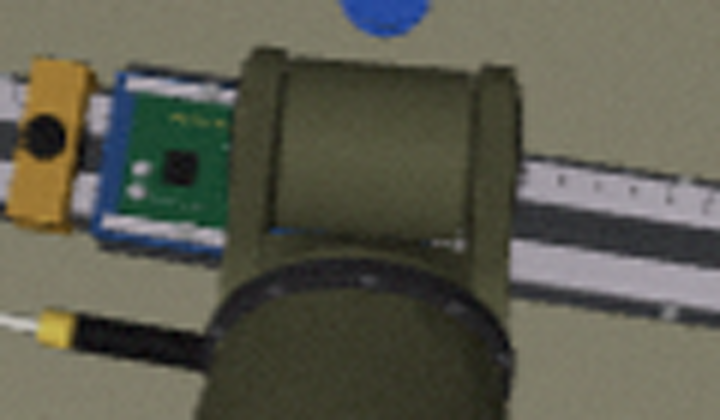

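The remaining gap is about 11 mm (crop: nose x≈108, stop x≈85). I'll use small steps and watch the force.

```bash
python3 -m creep '[{"translation":[0.0004,0.003,-0.0006],"turn":0,"claw":0}]';python3 -m creep '[{"translation":[0.0004,0.003,-0.0006],"turn":0,"claw":0}]';python3 -m creep '[{"translation":[0.0003,0.002,-0.0006],"turn":0,"claw":0}]';python3 -m creep '[{"translation":[0.0002,0.0015,-0.0006],"turn":0,"claw":0}]'
```

```text
t: 5.7
eef_pos: [0.5511, -0.0101, 0.082]
ee_rot: [0.993, 0.117, 0.017, 0.012]
wrist_force: [-5.7, 0.1, 12.4]
gripper_width: 0.0001
t: 5.8
eef_pos: [0.5515, -0.007, 0.0821]
ee_rot: [0.993, 0.117, 0.017, 0.012]
wrist_force: [-6.4, -0.8, 12.1]
gripper_width: -0.0003
t: 5.9
eef_pos: [0.5519, -0.0048, 0.0821]
ee_rot: [0.993, 0.117, 0.017, 0.012]
wrist_force: [-6.2, -0.1, 11.8]
gripper_width: 0.0
t: 6.0
eef_pos: [0.5521, -0.0032, 0.0821]
ee_rot: [0.993, 0.117, 0.017, 0.012]
wrist_force: [-6.8, -0.4, 12.5]
gripper_width: 0.0002
```

```bash
for i in 1; do :; done; python3 -m creep '[{"translation":[0.0002,0.0015,-0.0006],"turn":0,"claw":0}]';python3 -m creep '[{"translation":[0.0002,0.0015,-0.0006],"turn":0,"claw":0}]';python3 -m creep '[{"translation":[0.0002,0.0015,-0.0006],"turn":0,"claw":0}]'
python3 - <<'E'
from h import *
for n,bx in (("top",(190,190,310,260)),("side",(190,190,290,275))):
    c=capture(n)
    x0,y0,x1,y1=bx;cv2.imwrite(f"pics/{n}5.png",cv2.resize(c["frame"][y0:y1,x0:x1],None,fx=6,fy=6,interpolation=cv2.INTER_CUBIC))
s=sense();print(s['t'],s['eef_pos'],s['wrist_force'])
E
```

```text
t: 6.1
eef_pos: [0.5523, -0.0018, 0.0821]
ee_rot: [0.993, 0.117, 0.017, 0.012]
wrist_force: [-5.3, -5.8, 11.8]
gripper_width: 0.0
t: 6.2
eef_pos: [0.5528, -0.0008, 0.0821]
ee_rot: [0.993, 0.117, 0.017, 0.013]
wrist_force: [-1.4, -5.5, 8.7]
gripper_width: 0.0001
t: 6.3
eef_pos: [0.5533, 0.0002, 0.0821]
ee_rot: [0.993, 0.117, 0.018, 0.013]
wrist_force: [-3.0, -4.4, 8.3]
gripper_width: -0.0002
6.4 [5.53393910e-01 3.45103313e-04 8.21114692e-02] [-2.92495985 -2.90321252  8.92920607]
```

View pics/top5.png

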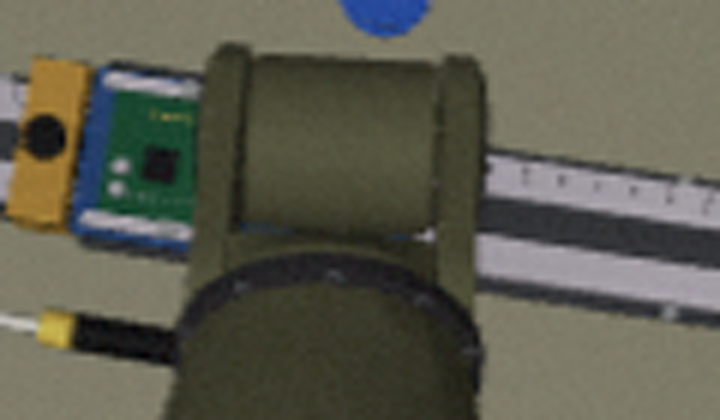

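View pics/side5.png

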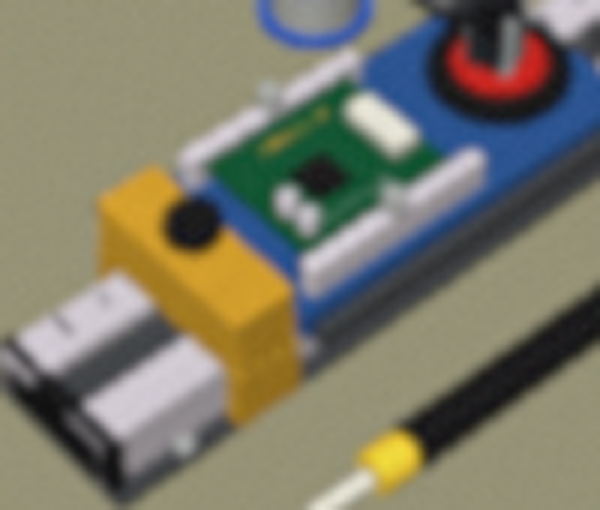

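The force jumped to about -5.8 N along the slide at y≈-0.002, and both views show the carriage nose against the stop (side crop (250,290)). I'll release straight up.

```bash
python3 -m creep '[{"translation":[0,0.0003,-0.0003],"turn":0,"claw":0}]'; python3 -m creep '[{"translation":[0,0,0.004],"turn":0,"claw":0},{"translation":[0,0,0.006],"turn":0,"claw":0},{"translation":[0,0,0.006],"turn":0,"claw":0}]'; python3 -m creep '[{"translation":[0,0,0.02],"turn":0,"claw":0},{"translation":[0,0,0.03],"turn":0,"claw":0},{"translation":[0,0,0.03],"turn":0,"claw":0},{"translation":[0,-0.01,0.03],"turn":0,"claw":0}]'
```

```text
t: 6.5
eef_pos: [0.5536, 0.0002, 0.0822]
ee_rot: [0.993, 0.117, 0.018, 0.013]
wrist_force: [-4.8, -1.7, 6.3]
gripper_width: -0.0002
t: 6.8
eef_pos: [0.5534, 0.0001, 0.0985]
ee_rot: [0.993, 0.117, 0.017, 0.013]
wrist_force: [0.7, -0.5, 0.4]
gripper_width: 0.0002
t: 7.2
eef_pos: [0.5514, -0.0088, 0.2093]
ee_rot: [0.993, 0.118, 0.014, 0.012]
wrist_force: [-0.3, -0.2, -0.5]
gripper_width: -0.0001
```

```bash
python3 -m creep '[{"translation":[-0.03,-0.03,0.01],"turn":0,"claw":0},{"translation":[-0.03,-0.035,0],"turn":0,"claw":0},{"translation":[-0.03,-0.035,0],"turn":0,"claw":0},{"translation":[-0.03,-0.035,0],"turn":0,"claw":0},{"translation":[-0.03,-0.035,0],"turn":0,"claw":0}]';python3 -m creep '[{"translation":[0,-0.03,0],"turn":0,"claw":0},{"translation":[0,-0.03,0],"turn":0,"claw":0},{"translation":[0,0,0],"turn":0,"claw":0},{"translation":[0,0,0],"turn":0,"claw":0},{"translation":[0,0,0],"turn":0,"claw":0}]'
python3 - <<'E'
from h import *
np.set_printoptions(precision=4,suppress=True)
u={}
for n,bx in (("top",(180,180,330,260)),("side",(190,150,345,275))):
    c=capture(n);b,_=blobs(c,(0,150,90),(6,255,255),bx);print(n,b);u[n]=(c,b[0][1]);print(onz(c,b[0][1],.068))
    b,_=blobs(c,(55,80,30),(90,255,255),bx);print(n,b,onz(c,b[0][1],.061))
    cv2.imwrite(f"pics/{n}6f.png",c["frame"])
    x0,y0,x1,y1=bx;cv2.imwrite(f"pics/{n}6.png",cv2.resize(c["frame"][y0:y1,x0:x1],None,fx=5,fy=5,interpolation=cv2.INTER_CUBIC))
print(tri(*u["top"],*u["side"]))
s=sense();print(s['t'],s['eef_pos'],s['wrist_force'],s['qd'])
E
```

```text
t: 7.7
eef_pos: [0.3992, -0.1807, 0.2255]
ee_rot: [0.992, 0.122, 0.019, 0.014]
wrist_force: [1.1, -1.0, -0.2]
gripper_width: -0.0001
t: 8.2
eef_pos: [0.3953, -0.2452, 0.2271]
ee_rot: [0.993, 0.119, 0.02, 0.014]
wrist_force: [-0.2, 0.2, -0.2]
gripper_width: -0.0001
top [([242, 215, 13, 12, 124], [248.08, 220.64])]
[ 0.5515 -0.0025  0.068 ]
top [([206, 205, 26, 24, 371], [218.33, 215.99])] [0.5658 0.0917 0.061 ]
side [([265, 194, 17, 12, 172], [272.84, 199.2])]
[0.5475 0.005  0.068 ]
side [([225, 204, 39, 28, 358], [242.56, 217.24])] [0.5685 0.0937 0.061 ]
(array([ 0.5527, -0.0025,  0.059 ]), np.float64(0.0004665447578875382))
8.3 [ 0.3954 -0.2449  0.2271] [-0.1204  0.5375 -0.09  ] [ 0.0024 -0.     -0.      0.0018 -0.0001 -0.0025]
```

View pics/side6.png

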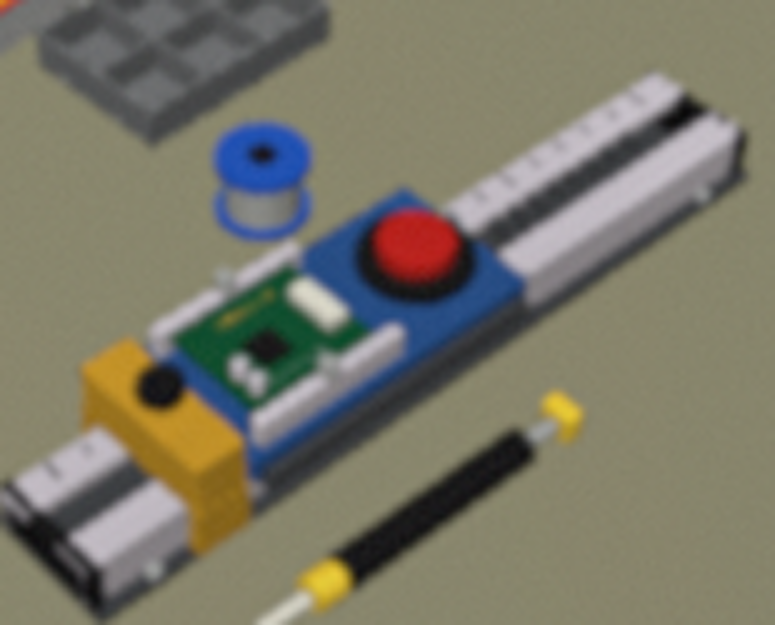

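View pics/top6.png

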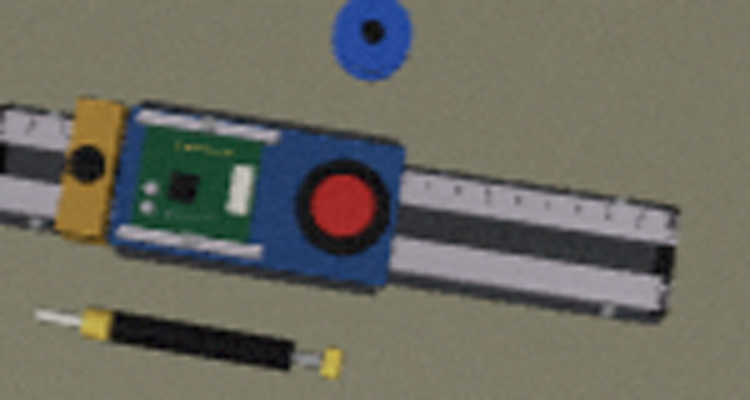

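View pics/top6f.png

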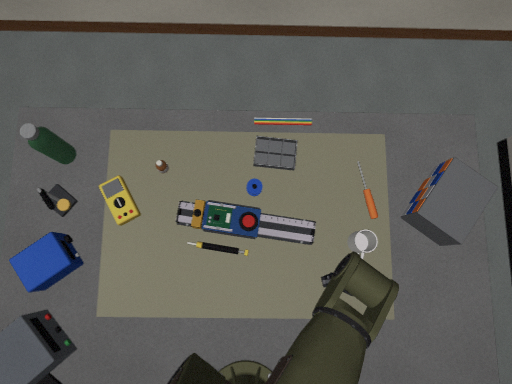

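```bash
python3 - <<'E'
import cv2,numpy as np
a=cv2.imread("pics/side5.png");b=cv2.imread("pics/side6f.png")[190:275,190:290];b=cv2.resize(b,None,fx=6,fy=6,interpolation=cv2.INTER_CUBIC)
g=lambda m,s:np.float32(cv2.cvtColor(m,cv2.COLOR_BGR2GRAY)[s])
for nm,s in(("board",np.s_[90:280,200:440]),("pump",np.s_[380:500,340:500])):
    print(nm,np.array(cv2.phaseCorrelate(g(a,s),g(b,s),cv2.createHanningWindow((s[1].stop-s[1].start,s[0].stop-s[0].start),cv2.CV_32F))[0])/6)
E
python3 - <<'E'
import cv2
a=cv2.imread("pics/side6f.png")[205:265,200:260];cv2.imwrite("pics/gap.png",cv2.resize(a,None,fx=10,fy=10,interpolation=cv2.INTER_CUBIC))
E
```

```text
board [ 0.00278328 -0.01035521]
pump [-0.03133984  0.01624005]
```

View pics/gap.png

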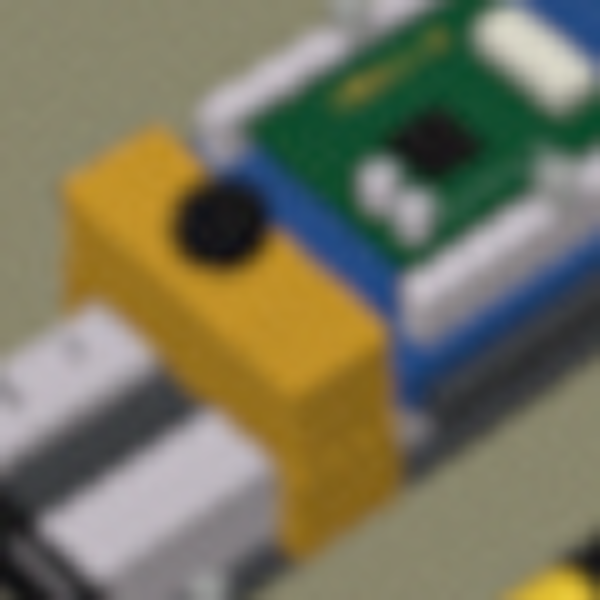

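The board has not shifted since contact (under 0.02 px). The picture shows the blue deck meeting the yellow stop at about (400,370), and the button is up. I'm handing in.

```bash
python3 -c "
from plant import ticket
print(ticket.hand_in())"
```

```text
the job is handed in; nothing more can be done
None
```

I pressed the lock button fully down with the shut fingertips and slid the carriage about 157 mm to the yellow stop with the button held down. I then let the button up, moved the arm clear and handed the job in at about 8.3 s.

- **Against the stop:** The force along the slide jumped to about 6 N where I expected the stop. The fingertips slid about 2 mm on the button while I confirmed this. The carriage has not moved since (under 0.02 px in the side picture), and the picture shows its nose on the stop.
- **Button up:** It triangulates to 59 mm, matching the 58 mm I measured before pressing. Both read about 10 mm below the stated 68 mm, so I relied on the comparison rather than the absolute height.
- **Locked home:** I did not test this by pushing on the carriage. I infer it from the button being up and the carriage resting on the stop.
- **Other things:** The final top view shows the other items where they were. The largest vertical force I read while pressing was 18 N, and the wrist read no load at the end.

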